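# Close the gear housing: gear in, cover onto its two dowels

### The arm

A 6-joint arm with a two-finger parallel gripper is mounted at the origin on a cart in front of the work surface, level with it; the furniture and walls round the work are solid. World frame = base frame: x ahead of the robot, y to its left, z up, the work surface at z = 0. Lengths are in m, angles in degrees, forces in N, time in s.
With the tool pointing down it reaches from about 0.4 to 0.825 m from the base axis. Payload 7 kg.
Tool frame: the origin (TCP) lies between the finger pads; the fingertips stand 19 mm ahead of it and the grasp point (between the pads) is the TCP; z points along the fingers, y is the line along which they close (so a half turn about z gives the same grasp; the last joint's range is limited). The gripper opens to 88 mm and grips with 3 to 60 N. Pads are 19 mm wide; open, the fingers measure 130 mm over their backs; the gripper's body (78 mm by 193 mm) begins 47 mm behind the grasp point.
Start: joints at [-52.993, 20.546, 0.682, 0, -70.136, -16.507], TCP at [0.236, -0.632, 0.246] pointing down, gripper open.
Joint ranges: [-176.03, 176.03], [-82.01, 121.73], [-58.28, 71.71], [-173.87, 95.51], [-174.79, -0.11], [-173.66, 173.66]. Speed limits (degrees/s): [136.94, 136.94, 172.46, 180, 180, 180].

### API

Orientations are given as [roll, pitch, yaw] about the fixed x, y, z axes, in that order (R = Rz(yaw) Ry(pitch) Rx(roll)).
In Python, from plant import r gives the robot as it stands. The module is installed in compiled form; this text tells all that it offers.
- The arm moves only by the shell command python3 -m pendant 'ROWS' [OPENING] [FORCE]. ROWS is JSON, a list of rows, each a list of 6 numbers: the shift along the tool's x, y, z in mm, then the turn, a rotation vector about the tool's x, y, z in rad. In form: [[tx, ty, tz, wx, wy, wz], ...]. A call has 1 to 20 rows; each row is the pose to reach, as a shift and turn from the pose commanded when the call began, along the tool's axes at that moment; what a row does not reach only later rows make up. A row lasts 1/8 s, in which the tool goes at most 62.5 mm and 10.7 degrees, less where a joint would pass 70% of its speed; a pose out of reach is approached as far as the arm can. A call with a gripper value outside its range is refused whole. OPENING is the finger opening in mm, from 0 to 87.6, set as the call begins (- or left out, the last holds). The fingers move at their own pace and stop on an object; FORCE is the grip in N (left out, the last holds). Time passes only in rows, so rows that repeat a pose let the fingers close. It gives the time, the measured TCP pose, the force, the opening and the grip force at its end, in the units of the state.
- r.get_state(): the state, without advancing time (a new reading comes with each control period).
- r.capture(name): name is "scene" or "side" or "wrist"; returns the picture (384x512x3 uint8, red, green, blue); there is no depth.
- r.camera_params(name): a dict with "mtx" (3x3 intrinsics, pixels), "rvec" (rotation vector, rad) and "tvec" (3), from world to camera coordinates, as OpenCV has them; the wrist camera has in their place "mount" (4x4, takes a point from camera to tool coordinates, whose origin is the TCP and whose axes are the flange's). Camera axes: x right, y down, z forward; pixel columns grow to the right and rows downward; lengths in m; the calibration is good to about 2 mm. A picture is of the moment at which its call begins: read the wrist's pose just before it. camera_params takes no time and is no camera call.
- r.close_job(): hands the job in; it is judged then, once.
The state is a dict: "time_s": time; "joints": joint angles; "qd": joint speeds; "joint_torque": joint torques, N m; "tcp_pos": TCP position; "eef_rot": TCP orientation; "contact_force": force on the tool from outside, world axes, zero at the start; "moment": the same for the moment, N m; "gripper_width": finger opening in m; "gripper_force": force on a finger pad.
Only numpy, scipy, OpenCV 4.12 (cv2) and the standard library are available. Lean on these libraries where they do the work, as an engineer would, in place of code of your own. Each camera call takes 0.05 s, during which the arm holds its last target. There are 200 camera calls.

### The job

Put the small dark gear flat inside the open grey gear housing, then close the housing with its bare metal cover: lower it level and gently, never dropping it, so that both dowel pins pass up through the two holes together and the cover lies flush all round on the housing. Let go of everything, and leave the silver gear, the bearing, the piston and the oil bottle where they are.

Things in the scene. Friction and masses are not known exactly. Their poses are not given: they have to be found in the camera images.
- housing: open grey gear housing, fixed to the table, 86 (own x) x 166 (own y) x 36 mm high, foot flanges 8 mm high widen x to 108 mm. Cavity 66 (x) x 118 (y) mm, floor 6 mm and rim 36 mm above the table. Steel dowel pins stand on the end walls at own (0, +71) and (0, -71) mm. Origin: centre of its underside, at table level; z up; y along the two pins
- pin (a point): tip of the housing pin at own +y, 14 mm above the rim (50 mm above the table); the other pin is the same at own -y. Pins are 10 mm thick up to 8 mm above the rim, then taper to 5 mm at the tip
- cover: loose bare metal cover plate, 86 (own x) x 166 (own y) x 8 mm, 0.25 to 0.5 kg, lying flat on the table, handle up. Two 12 mm through holes at own (0, +71) and (0, -71) mm for the pins; fits either way round (half a turn). Origin: centre of its underside; z up. Seated, the underside is 36 mm above the table
- cover_handle (a point): middle of the cover's black bridge handle, 42 mm above the centre of the underside: a bar 60 mm long along the cover's own x, 18 mm wide along its y, spanning 31 to 53 mm above the underside on two posts; grip it across the 18 mm. Axes as the cover's
- dark_gear: the small dark, nearly black gear, loose, lying flat, hub up: 48 mm across the teeth, toothed rim 12 mm thick, hub 24 mm wide rising to 20 mm. Origin: centre of its underside; z up
- silver_gear: the larger silver gear, a bystander: 64 mm across, 22 mm high, lying flat. Origin: centre of its underside
- bearing: ball bearing, a bystander: 52 mm across, 15 mm high, lying flat. Origin: centre of its underside
- piston: grey piston, a bystander: 61 mm across, 53 mm high, standing. Origin: centre of its underside
- oil_bottle: blue oil bottle with yellow spout, a bystander: 43x62 mm, 167 mm high, standing. Origin: centre of its underside

How it is judged:
By the outcome, as a careful person would: the job done as asked, in the order asked, and still so for the second after the job is handed in, with the robot touching nothing.
It also fails if it takes over 53 s, if anything falls off the work surface, if the arm or the gripper's body presses on something with over 40 N, if the wrist force passes 120 N, or if a joint passes its speed limit or range.

## Working session

There is one attempt and no reset: what is moved stays moved. The work goes in short steps, Python scripts to look and compute and a shell command to move; the robot and the scene stay as the last step left them, time stands still between calls to the robot, and variables do not carry over. Pictures are saved under pics/ and viewed, at most 10 in all, crops included, and the job is handed in when it is done.

```bash
mkdir -p pics
cat > h.py <<'E'
import numpy as np, cv2
from scipy.spatial.transform import Rotation as R
from plant import r
def cam(n):
    p=r.camera_params(n); K=np.array(p["mtx"],float)
    if "mount" in p:
        s=r.get_state(); T=np.eye(4); T[:3,:3]=R.from_euler('xyz',s["eef_rot"],degrees=True).as_matrix(); T[:3,3]=s["tcp_pos"]
        C=T@np.array(p["mount"]); return K,C[:3,:3].T,-C[:3,:3].T@C[:3,3]
    return K,cv2.Rodrigues(np.array(p["rvec"],float))[0],np.array(p["tvec"],float).ravel()
def back(c,uv,z):
    K,Rm,t=c; d=Rm.T@np.linalg.inv(K)@np.array([uv[0],uv[1],1.]); o=-Rm.T@t
    return o+d*(z-o[2])/d[2]
def proj(c,P):
    K,Rm,t=c; q=K@(Rm@np.array(P,float)+t); return q[:2]/q[2]
def snap(n,f):
    c=cam(n); im=r.capture(n); cv2.imwrite(f,im[:,:,::-1]); return c,im
def totool(d):
    s=r.get_state(); return R.from_euler('xyz',s["eef_rot"],degrees=True).as_matrix().T@np.array(d)*1000
E
python3 - <<'E'
from h import *
import pickle
print(r.get_state()); D={}
for n in ["scene","side","wrist"]:
    c,im=snap(n,f"pics/{n}0.png"); D[n]=c
    print(n,c)
a=cv2.imread("pics/scene0.png");cv2.imwrite("pics/scene0b.png",cv2.resize(a,(800,600),interpolation=cv2.INTER_CUBIC))
a=cv2.imread("pics/side0.png");cv2.imwrite("pics/side0b.png",cv2.resize(a,(800,600),interpolation=cv2.INTER_CUBIC))
E
```

```text
{'time_s': 0.0, 'joints': array([-5.29918274e+01,  2.05916269e+01,  6.33183645e-01, -2.06438787e-02,
       -7.01362618e+01, -1.65062048e+01]), 'qd': array([ 0.06925401,  0.00343647,  0.11583195,  0.04468165, -0.02987685,
       -0.02094396]), 'joint_torque': array([ 5.94085723e-04, -5.82719815e+01,  2.93070334e+01,  6.99805006e+00,
        6.90027126e-03, -1.55395710e-04]), 'tcp_pos': array([ 0.23621782, -0.63181874,  0.24461437]), 'eef_rot': array([ 1.79903684e+02, -8.30348219e-03, -1.59505056e+02]), 'contact_force': array([-0.47239159,  0.64631611,  0.09703518]), 'moment': array([ 0.01279819,  0.05349563, -0.02223471]), 'gripper_force': 0.0, 'gripper_width': 0.08772865599536547}
scene (array([[486.71472337,   0.        , 254.27665224],
       [  0.        , 486.71472337, 190.47858788],
       [  0.        ,   0.        ,   1.        ]]), array([[-0.653441  , -0.75697674, -0.00103664],
       [-0.5593561 ,  0.48377178, -0.67311635],
       [ 0.51003492, -0.43926197, -0.73953587]]), array([0.28963326, 0.40237892, 1.1403886 ]))
side (array([[357.15809895,   0.        , 248.39197607],
       [  0.        , 357.15809895, 193.2176694 ],
       [  0.        ,   0.        ,   1.        ]]), array([[ 0.98550307, -0.16815475,  0.02253157],
       [-0.03983941, -0.35846106, -0.93269421],
       [ 0.16491365,  0.91827537, -0.35996366]]), array([-0.54137787,  0.0583141 ,  0.995186  ]))
wrist (array([[280.95111007,   0.        , 251.45649852],
       [  0.        , 280.95111007, 193.11839847],
       [  0.        ,   0.        ,   1.        ]]), array([[-0.3493682 ,  0.93698457,  0.0013317 ],
       [ 0.89777705,  0.33434159,  0.28672646],
       [ 0.26821302,  0.10136867, -0.95801157]]), array([ 0.67469251, -0.03649464,  0.39081275]))
```

View pics/scene0b.png

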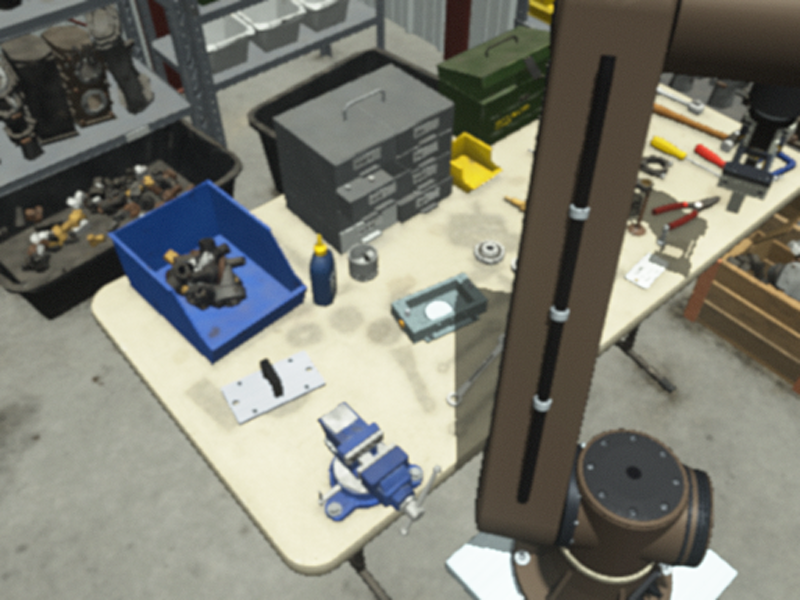

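View pics/side0b.png

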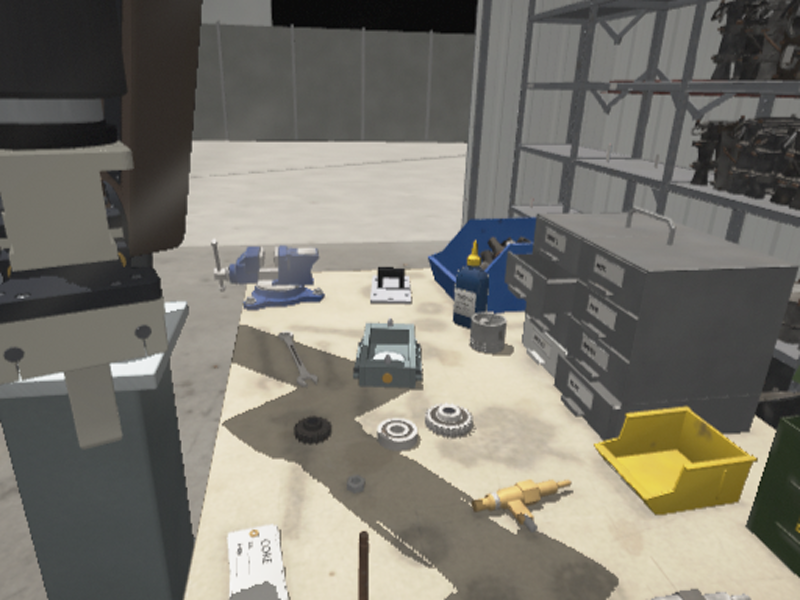

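The scene picture shows the cover at about (273,385) and the housing at about (440,308). The side picture shows the dark gear at (313,428), with the silver gear at (448,418) and the bearing at (397,431) beside it (800-px coordinates).

Run:
```python
from h import *
k=.64
S=cam("scene");V=cam("side")
f=lambda c,u,v,z:print(np.round(back(c,(u*k,v*k),z)*1000))
print("gear");f(V,312,424,.02);f(V,313,431,.006)
print("cover");[f(S,u,v,.008) for u,v in[(222,383),(307,352),(326,381),(238,418)]];f(S,271,363,.053)
print("cover side");[f(V,u,v,.008) for u,v in[(371,298),(411,298),(374,272),(407,272)]]
print("housing");[f(S,u,v,.036) for u,v in[(391,303),(462,277),(488,295),(413,330)]]
print("hs side");[f(V,u,v,.036) for u,v in[(357,375),(421,375),(367,324),(414,324)]]
print("bystanders");f(V,397,427,.015);f(V,448,413,.022);f(S,362,252,.053);f(S,320,300,0)
```

```text
gear
[ 387. -368.   20.]
[ 388. -363.    6.]
cover
[645. 240.   8.]
[602.  83.   8.]
[527.  97.   8.]
[563. 259.   8.]
[592. 163.  53.]
cover side
[531. 106.   8.]
[615.  97.   8.]
[562. 280.   8.]
[642. 272.   8.]
housing
[574. -97.  36.]
[ 535. -247.   36.]
[ 468. -251.   36.]
[496. -84.  36.]
hs side
[ 456. -276.   36.]
[ 548. -287.   36.]
[495. -94.  36.]
[ 577. -104.   36.]
bystanders
[ 495. -382.   15.]
[ 567. -369.   22.]
[ 704. -132.   53.]
[696. -17.   0.]
```

```bash
python3 -m pendant '[[-20,17,4,0,0,0.05],[-60,50,12,0,0,0.15],[-105,88,21,0,0,0.25],[-150,125,30,0,0,0.36],[-195,162,38,0,0,0.46],[-225,187,43,0,0,0.52],[-236,197,45,0,0,0.54],[-236,197,45,0,0,0.54],[-236,197,45,0,0,0.54]]' 70
python3 - <<'E'
from h import *
import pickle
c,im=snap("wrist","pics/w1.png"); pickle.dump(c,open("c1","wb"))
cv2.imwrite("pics/w1b.png",cv2.resize(im[:,:,::-1],(800,600),interpolation=cv2.INTER_CUBIC))
E
```

```text
time_s: 1.27
tcp_pos: [0.3883, -0.3654, 0.2006]
eef_rot: [-180.0, -0.0, 169.6]
contact_force: [-0.2, -0.3, 0.2]
gripper_width: 0.0702
gripper_force: 0.0
```

View pics/w1b.png

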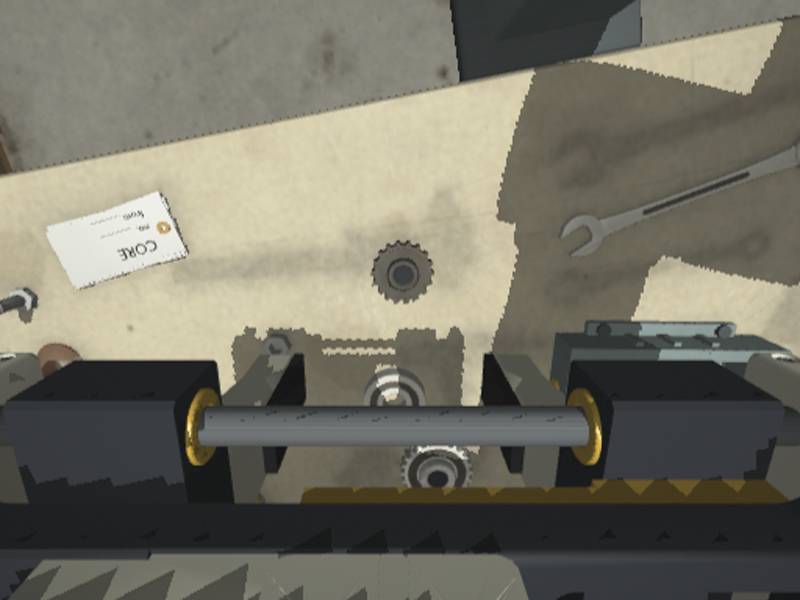

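The wrist picture shows the dark gear centred at (402,272), clear of everything. The housing is partly hidden behind the gripper at lower right, so I'll look at it from a better place later.

Run:
```python
from h import *
import pickle
c=pickle.load(open("c1","rb"));k=.64
f=lambda u,v,z:print(np.round(back(c,(u*k,v*k),z)*1000,1))
f(403,274,.02);print("rim l r t b");[f(u,v,.012) for u,v in[(372,271),(434,271),(402,241),(402,303)]]
p=back(c,(403*k,274*k),.02);s=r.get_state();print(totool(p-s["tcp_pos"]))
```

```text
[ 386.3 -357.7   20. ]
rim l r t b
[ 381.5 -380.8   12. ]
[ 390.1 -334.2   12. ]
[ 363.1 -354.2   12. ]
[ 410.8 -362.7   12. ]
[  3.22484869   7.3660048  180.56022546]
```

```bash
python3 -m pendant '[[1,3,20,0,0,0],[3,7,55,0,0,0],[3,7,95,0,0,0],[3,7,130,0,0,0],[3,7,155,0,0,0],[3,7,170,0,0,0],[3,7,178,0,0,0],[3,7,178,0,0,0]]' 70
python3 -m pendant '[[0,0,0,0,0,0],[0,0,0,0,0,0],[0,0,0,0,0,0],[0,0,0,0,0,0],[0,0,0,0,0,0],[0,0,0,0,0,0]]' 40 20
```

```text
time_s: 2.33
tcp_pos: [0.3867, -0.3579, 0.0226]
eef_rot: [-180.0, -0.0, 169.5]
contact_force: [0.3, 0.2, -0.3]
gripper_width: 0.07
gripper_force: 0.0
time_s: 3.08
tcp_pos: [0.3871, -0.3577, 0.0231]
eef_rot: [-180.0, 0.0, 169.6]
contact_force: [-0.9, 1.8, 7.4]
gripper_width: 0.0474
gripper_force: 20.0
```

```bash
python3 -m pendant '[[0,0,-10,0,0,0],[0,0,-35,0,0,0],[0,0,-75,0,0,0],[-15,20,-115,0,0,0],[-45,60,-155,0,0,0],[-85,105,-185,0,0,0],[-125,145,-197,0,0,0],[-160,185,-197,0,0,0],[-180,207,-197,0,0,0],[-187,214,-197,0,0,0],[-187,214,-197,0,0,0],[-187,214,-197,0,0,0]]'
python3 - <<'E'
from h import *
import pickle
c,im=snap("wrist","pics/w2.png"); pickle.dump(c,open("c2","wb"))
print(r.get_state()["tcp_pos"])
cv2.imwrite("pics/w2b.png",cv2.resize(im[:,:,::-1],(800,600),interpolation=cv2.INTER_CUBIC))
E
```

```text
time_s: 4.58
tcp_pos: [0.6085, -0.1817, 0.2196]
eef_rot: [-180.0, -0.0, 169.5]
contact_force: [-1.3, -0.9, -1.9]
gripper_width: 0.0469
gripper_force: 20.0
[ 0.60852069 -0.18183318  0.21975287]
```

View pics/w2b.png

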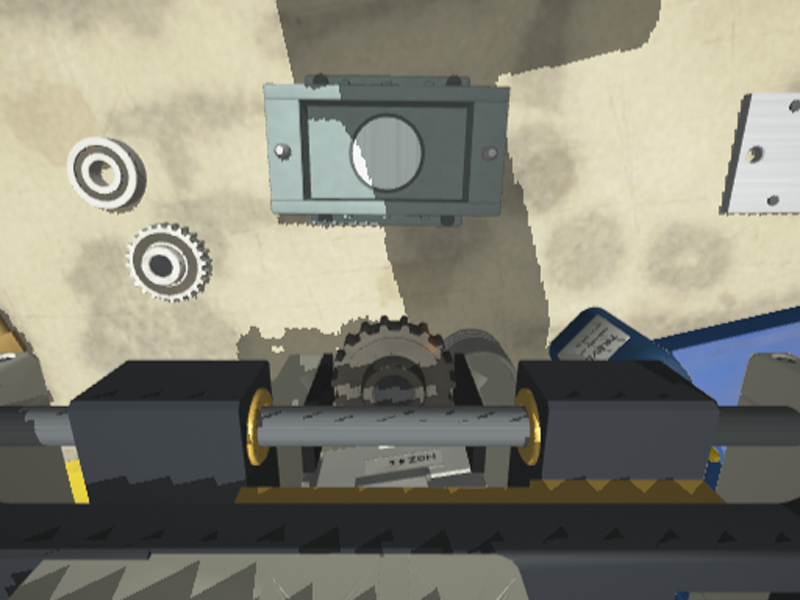

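The housing is in full view, with pins at (283,152) and (491,153). One cover hole shows at (755,154). I'll enlarge this for the pin tips.

Run:
```python
import cv2,numpy as np
a=cv2.imread("pics/w2.png")
L=cv2.resize(a[75:120,162:212],None,fx=8,fy=8,interpolation=cv2.INTER_CUBIC)
M=cv2.resize(a[75:120,290:340],None,fx=8,fy=8,interpolation=cv2.INTER_CUBIC)
cv2.imwrite("pics/crop1.png",np.hstack([L,M]))
```

```text
(no output)
```

View pics/crop1.png

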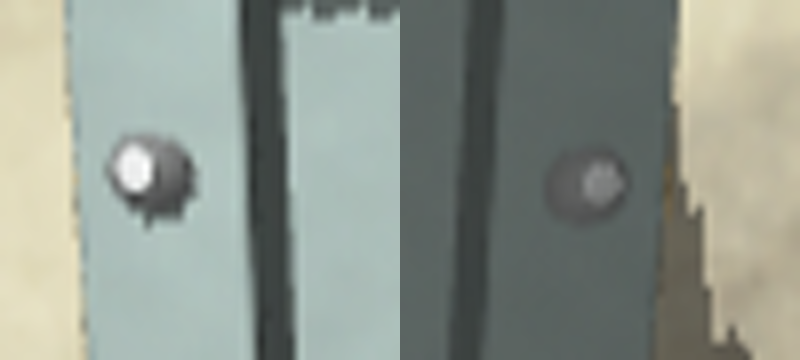

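The left pin tip is at crop (134,167) and the right one at (603,184), which gives full-image pixels (178.3,95.4) and (314.9,97.5).

Run:
```python
from h import *
import pickle
c=pickle.load(open("c2","rb"));k=.64
a=back(c,(178.25,95.4),.05);b=back(c,(314.9,97.5),.05);m=(a+b)/2
print(a,b,np.linalg.norm(a-b),m,np.degrees(np.arctan2(*(b-a)[1::-1])))
q=[back(c,(u*k,v*k),.036) for u,v in[(264,85),(509,88),(501,215),(272,213)]];print(np.round(q,4),np.mean(q,0))
s=r.get_state();t=totool(m-s["tcp_pos"]);print("tool",t, s["eef_rot"])
g=back(c,(755*k,154*k),.008);print("cover hole",g)
```

```text
[ 0.50494582 -0.24031026  0.05      ] [ 0.53295943 -0.10090375  0.05      ] 0.14219331392538798 [ 0.51895262 -0.17060701  0.05      ] 78.637792800648
[[ 0.4626 -0.2428  0.036 ]
 [ 0.4944 -0.0818  0.036 ]
 [ 0.577  -0.0966  0.036 ]
 [ 0.5453 -0.2594  0.036 ]] [ 0.51983391 -0.1701574   0.036     ]
tool [ 90.08070485  -5.28819967 169.77044456] [ 1.79998021e+02 -1.12935608e-02  1.69501243e+02]
cover hole [0.57064676 0.10397808 0.008     ]
```

```bash
python3 -m pendant '[[20,-1,10,0,0,0],[55,-3,30,0,0,0.01],[82,-5,60,0,0,0.015],[90,-5,100,0,0,0.015],[90,-5,135,0,0,0.015],[90,-5,160,0,0,0.015],[90,-5,175,0,0,0.015],[90,-5,184,0,0,0.015],[90,-5,189,0,0,0.015],[90,-5,190,0,0,0.015],[90,-5,190,0,0,0.015]]'
```

```text
time_s: 6.0
tcp_pos: [0.5204, -0.1697, 0.03]
eef_rot: [180.0, 0.0, 168.7]
contact_force: [-0.2, -1.0, -1.8]
gripper_width: 0.0473
gripper_force: 20.0
```

```bash
python3 -m pendant '[[0,0,1,0,0,0],[0,0,1,0,0,0]]' && python3 -m pendant '[[0,0,0,0,0,0],[0,0,0,0,0,0],[0,0,0,0,0,0]]' 62 
python3 -m pendant '[[0,0,-10,0,0,0],[0,0,-35,0,0,0],[0,0,-75,0,0,0],[0,10,-120,0,0,0],[-5,40,-165,0,0,0],[-10,80,-200,0,0,0],[-15,130,-220,0,0,0],[-20,185,-220,0,0,0],[-25,240,-220,0,0,0],[-30,290,-220,0,0,0],[-35,330,-220,0,0,0],[-36,350,-220,0,0,0],[-36,354,-220,0,0,0],[-36,354,-220,0,0,0],[-36,354,-220,0,0,0]]' 50
python3 - <<'E'
from h import *
import pickle
c,im=snap("wrist","pics/w3.png"); pickle.dump(c,open("c3","wb"))
cv2.imwrite("pics/w3b.png",cv2.resize(im[:,:,::-1],(800,600),interpolation=cv2.INTER_CUBIC))
E
```

```text
time_s: 6.25
tcp_pos: [0.5205, -0.1696, 0.0292]
eef_rot: [180.0, 0.1, 168.7]
contact_force: [-0.6, 0.3, 3.4]
gripper_width: 0.0472
gripper_force: 20.0
time_s: 6.62
tcp_pos: [0.52, -0.1697, 0.0285]
eef_rot: [180.0, -0.0, 168.7]
contact_force: [-0.0, -0.4, 0.8]
gripper_width: 0.0613
gripper_force: 0.0
time_s: 8.5
tcp_pos: [0.6245, 0.1693, 0.249]
eef_rot: [180.0, 0.0, 168.6]
contact_force: [0.3, 0.5, 0.1]
gripper_width: 0.05
gripper_force: 0.0
```

View pics/w3b.png

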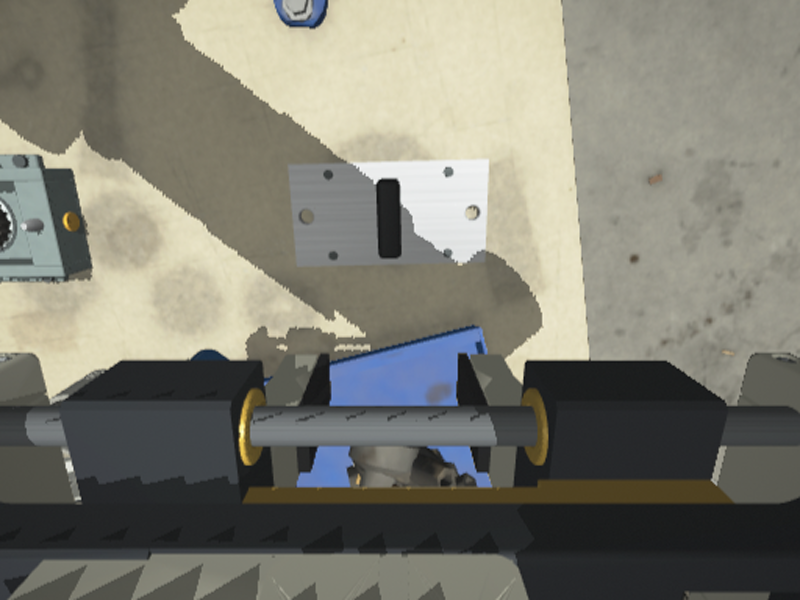

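The cover is in full view: holes at (307,216) and (472,212), handle bar at (388,218). The blue bin's edge is near (480,327). The gear's teeth show inside the housing at left. I'll enlarge the holes and the handle.

Run:
```python
import cv2,numpy as np
a=cv2.imread("pics/w3.png")
f=lambda x,w:cv2.resize(a[105:175,x:x+w],None,fx=8,fy=8,interpolation=cv2.INTER_CUBIC)
cv2.imwrite("pics/crop2.png",np.hstack([f(180,32),f(235,30),f(285,36)]))
```

```text
(no output)
```

View pics/crop2.png

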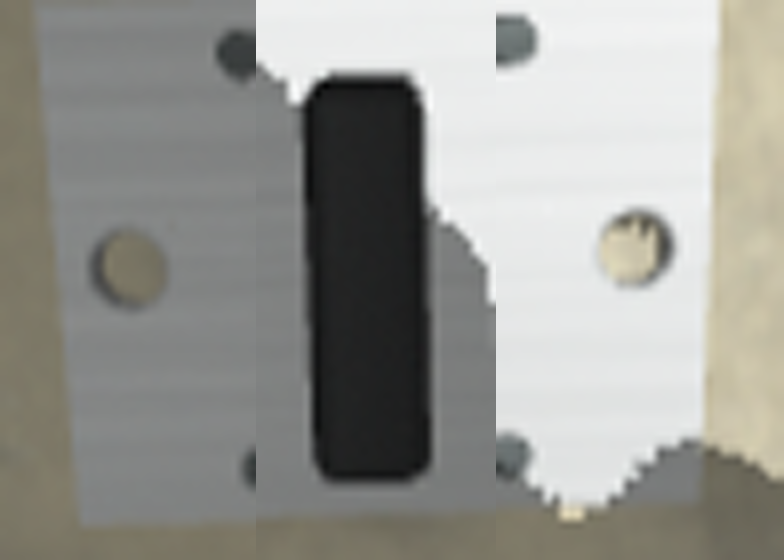

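Hole centres are at crop (129,268) and (635,248), which gives full-image (195.6,138.0) and (301.9,135.5). The handle centre is at (248.5,139.2).

Run:
```python
from h import *
import pickle
c=pickle.load(open("c3","rb"));k=.64
a=back(c,(195.6,138.0),.008);b=back(c,(301.9,135.5),.008);m=(a+b)/2
print(a,b,np.linalg.norm(a-b),m,np.degrees(np.arctan2(*(b-a)[1::-1])))
print("handle",back(c,(248.5,139.2),.053),back(c,(248.5,139.2),.05))
q=[back(c,(u*k,v*k),.008) for u,v in[(289,166),(489,159),(487,262),(296,266)]];print(np.round(q,4),np.mean(q,0))
s=r.get_state();m[2]=.042;print("tool",totool(m-s["tcp_pos"]), s["eef_rot"])
for z in(0,.05,.1):print("bin",back(c,(300*k,370*k),z),back(c,(483*k,327*k),z))
c2=pickle.load(open("c2","rb"))
```

```text
[0.5701252 0.1038527 0.008    ] [0.59490229 0.24336136 0.008     ] 0.1416918101490827 [0.58251374 0.17360703 0.008     ] 79.92913630096939
handle [0.58121555 0.17409576 0.053     ] [0.58150926 0.1740043  0.05      ]
[[0.5282 0.1006 0.008 ]
 [0.5554 0.2636 0.008 ]
 [0.6407 0.2501 0.008 ]
 [0.6109 0.0844 0.008 ]] [0.58379581 0.17469622 0.008     ]
tool [ 42.06880746  -4.1619883  206.95287946] [1.79987498e+02 1.36887332e-02 1.68641698e+02]
bin [7.12318164e-01 5.94451892e-02 5.55111512e-17] [0.70345421 0.23932665 0.        ]
bin [0.69120409 0.07552969 0.05      ] [0.6834819  0.23224054 0.05      ]
bin [0.67009001 0.09161419 0.1       ] [0.6635096  0.22515443 0.1       ]
```

```bash
python3 -m pendant '[[10,-1,15,0,0,0],[30,-3,50,0,0,-0.01],[42,-4,95,0,0,-0.0225],[42,-4,140,0,0,-0.0225],[42,-4,175,0,0,-0.0225],[42,-4,197,0,0,-0.0225],[42,-4,206,0,0,-0.0225],[42,-4,207,0,0,-0.0225],[42,-4,207,0,0,-0.0225]]' 50
python3 -m pendant '[[0,0,0,0,0,0],[0,0,0,0,0,0],[0,0,0,0,0,0],[0,0,0,0,0,0],[0,0,0,0,0,0],[0,0,0,0,0,0]]' 8 50
```

```text
time_s: 9.68
tcp_pos: [0.5833, 0.1749, 0.0426]
eef_rot: [179.9, 0.1, 170.0]
contact_force: [-0.8, 0.5, 0.3]
gripper_width: 0.0497
gripper_force: 0.0
time_s: 10.42
tcp_pos: [0.5827, 0.1746, 0.0417]
eef_rot: [-180.0, -0.0, 170.0]
contact_force: [-0.8, -0.7, 2.9]
gripper_width: 0.0174
gripper_force: 50.0
```

```bash
python3 -m pendant '[[0,0,-5,0,0,0],[0,0,-20,0,0,0],[0,0,-45,0,0,0],[0,-8,-70,0,0,0],[0,-30,-86,0,0,0],[0,-62,-90,0,0,0],[0,-100,-90,0,0,0.005],[0,-140,-90,0,0,0.01],[1,-180,-90,0,0,0.015],[1,-220,-90,0,0,0.0235],[2,-258,-90,0,0,0.0235],[2,-292,-90,0,0,0.0235],[3,-320,-90,0,0,0.0235],[3,-338,-90,0,0,0.0235],[3,-347,-90,0,0,0.0235],[3,-350,-90,0,0,0.0235],[3,-350,-90,0,0,0.0235],[3,-350,-90,0,0,0.0235],[3,-350,-90,0,0,0.0235]]'
python3 - <<'E'
from h import *
import pickle
c,im=snap("wrist","pics/w4.png"); pickle.dump(c,open("c4","wb"))
s=r.get_state();print(s["tcp_pos"],s["eef_rot"],s["moment"])
cv2.imwrite("pics/w4b.png",cv2.resize(im[:,:,::-1],(800,600),interpolation=cv2.INTER_CUBIC))
E
```

```text
time_s: 12.8
tcp_pos: [0.5191, -0.169, 0.1316]
eef_rot: [180.0, 0.0, 168.7]
contact_force: [-0.4, 0.0, -3.9]
gripper_width: 0.0176
gripper_force: 50.0
[ 0.51906213 -0.16903739  0.1315536 ] [1.79999926e+02 8.77831763e-04 1.68679772e+02] [-0.03155221 -0.01517126 -0.06723932]
```

View pics/w4b.png

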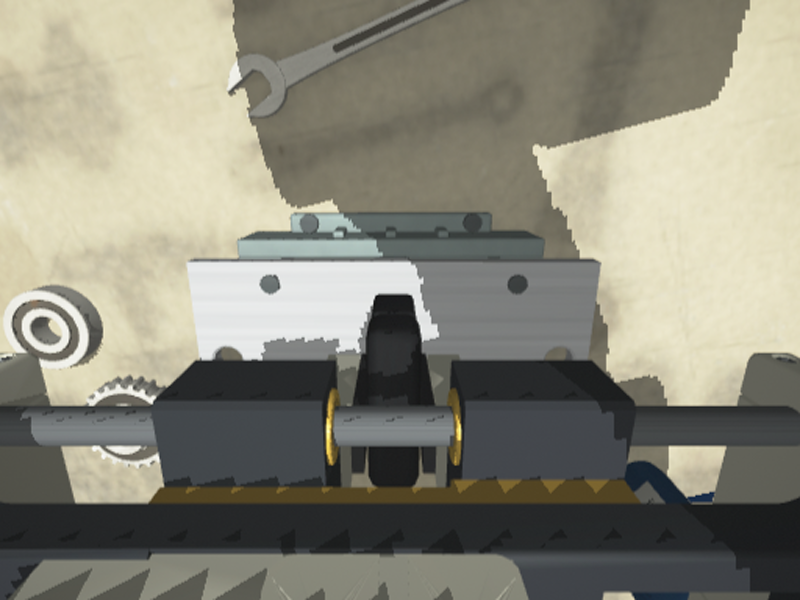

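The cover hangs level over the housing. Its near corners are at (189,262) and (600,262), the screw holes at (270,284) and (517,284), and the dowel holes half-visible at (228,352) and (558,352). I'll check these against projections and look from the side.

Run:
```python
from h import *
import pickle
c=pickle.load(open("c4","rb"));k=.64
z=.1316-.042+.008
a,b=[back(c,(u*k,v*k),z) for u,v in[(189,262),(600,262)]]
print(a,b,np.linalg.norm(a-b)); d=(b-a)/np.linalg.norm(b-a); n=np.array([-d[1],d[0],0]); n*=np.sign(n[0])
print("centre",(a+b)/2+.043*n,"ang",np.degrees(np.arctan2(d[1],d[0])))
C=np.array([.51895,-.1706,0])
th=np.radians(78.64);y=np.array([np.cos(th),np.sin(th),0]);x=np.array([np.sin(th),-np.cos(th),0])
for sx,sy in((-1,-1),(-1,1)):
  print("pred",proj(c,C+sx*.043*x+sy*.083*y+[0,0,z])/k, "hous corner",proj(c,C+sx*.043*x+sy*.083*y+[0,0,.036])/k)
cs,im=snap("side","pics/s4.png")
for t in(1,-1):print("pin side",proj(cs,C+t*.071*y+[0,0,.05]))
im=cv2.imread("pics/s4.png")[150:270,170:330];cv2.imwrite("pics/s4b.png",cv2.resize(im,None,fx=5,fy=5,interpolation=cv2.INTER_CUBIC))
```

```text
[ 0.46148711 -0.24112835  0.0976    ] [ 0.49392163 -0.07956834  0.0976    ] 0.1647836048696311
centre [ 0.51986318 -0.16881208  0.0976    ] ang 78.64829434038727
pred [182.48908597 260.6359241 ] hous corner [235.38136538 237.92260517]
pred [596.88790938 260.6946693 ] hous corner [545.66140624 237.96302153]
pin side [249.1045667  203.00630594]
pin side [247.45026093 226.24546684]
```

View pics/s4b.png

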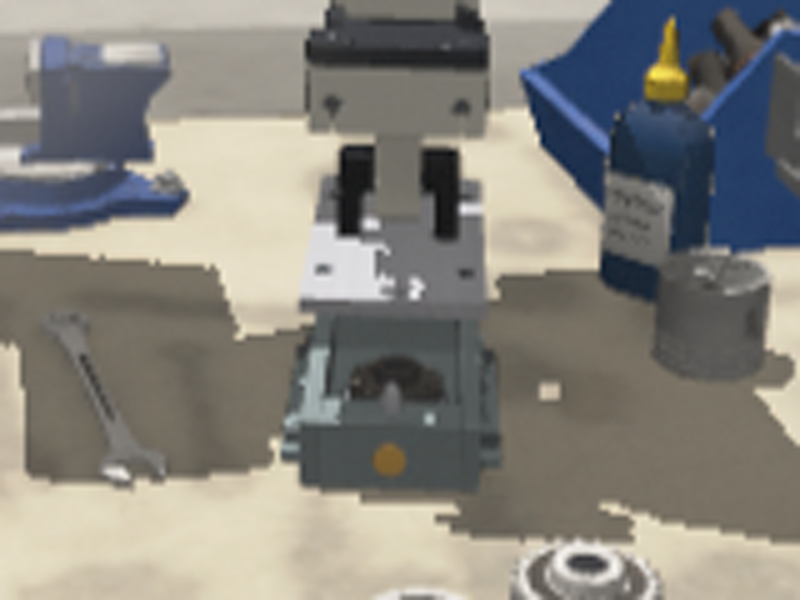

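The side view shows the gear lying flat inside and the cover level above it. I'll correct by 1.5 mm along the pin line and descend gently to the pin tapers.

```bash
python3 -m pendant '[[0,-1.5,4,0,0,0],[0,-1.5,12,0,0,0],[0,-1.5,20,0,0,0],[0,-1.5,27,0,0,0],[0,-1.5,33,0,0,0],[0,-1.5,36,0,0,0],[0,-1.5,38,0,0,0],[0,-1.5,40,0,0,0],[0,-1.5,42,0,0,0],[0,-1.5,43,0,0,0],[0,-1.5,44,0,0,0],[0,-1.5,44,0,0,0],[0,-1.5,44,0,0,0]]'; python3 -c "
from h import *;s=r.get_state();print(s['tcp_pos'],s['contact_force'],s['moment'])"
```

```text
time_s: 14.52
tcp_pos: [0.5187, -0.1709, 0.0876]
eef_rot: [-180.0, 0.0, 168.6]
contact_force: [0.0, 0.0, -4.4]
gripper_width: 0.0177
gripper_force: 50.0
[ 0.51867837 -0.1709109   0.0876122 ] [ 1.78997878e-02  2.77820007e-03 -4.38186799e+00] [-0.00386549 -0.08254608  0.01409032]
```

```bash
python3 -m pendant '[[0,0,0.5,0,0,0],[0,0,1,0,0,0],[0,0,1.5,0,0,0],[0,0,2,0,0,0],[0,0,2.5,0,0,0],[0,0,3,0,0,0],[0,0,3.5,0,0,0],[0,0,4,0,0,0],[0,0,4,0,0,0]]'; python3 -c "
from h import *;s=r.get_state();print(s['tcp_pos'],s['contact_force'],s['moment'])"
```

```text
time_s: 15.65
tcp_pos: [0.5186, -0.1709, 0.0835]
eef_rot: [-180.0, -0.0, 168.6]
contact_force: [-0.8, 0.8, -4.0]
gripper_width: 0.0175
gripper_force: 50.0
[ 0.51858402 -0.17091112  0.08353307] [-0.79213283  0.81712422 -3.96076694] [-0.06282416 -0.02673121  0.01369309]
```

Still no contact force, and the underside is about 42 mm up, past the tapers. I'll lower the rest of the way to seating.

```bash
python3 -m pendant '[[0,0,0.5,0,0,0],[0,0,1,0,0,0],[0,0,1.5,0,0,0],[0,0,2,0,0,0],[0,0,2.5,0,0,0],[0,0,3,0,0,0],[0,0,3.5,0,0,0],[0,0,4,0,0,0],[0,0,4.5,0,0,0],[0,0,5,0,0,0],[0,0,5.4,0,0,0],[0,0,5.8,0,0,0],[0,0,5.8,0,0,0]]'; python3 -c "
from h import *;s=r.get_state();print(s['tcp_pos'],s['contact_force'],s['moment'])"
```

```text
time_s: 17.27
tcp_pos: [0.5186, -0.1709, 0.0778]
eef_rot: [-180.0, 0.0, 168.6]
contact_force: [0.2, -0.5, -4.2]
gripper_width: 0.0174
gripper_force: 50.0
[ 0.51861906 -0.17090116  0.07777714] [ 0.16547858 -0.48717604 -4.19775595] [0.00065566 0.03781696 0.02727975]
```

```bash
python3 -m pendant '[[0,0,0.2,0,0,0],[0,0,0.4,0,0,0],[0,0,0.6,0,0,0],[0,0,0.8,0,0,0],[0,0,0.8,0,0,0]]'; python3 -c "
from h import *;s=r.get_state();print(s['tcp_pos'],s['contact_force'],s['moment'])"
```

```text
time_s: 17.9
tcp_pos: [0.5187, -0.1709, 0.0777]
eef_rot: [-180.0, 0.0, 168.7]
contact_force: [-3.5, 2.2, 8.3]
gripper_width: 0.0179
gripper_force: 50.0
[ 0.51865421 -0.17090307  0.0777059 ] [-3.47445913  2.23361448  8.30350212] [ 0.80199326  1.40334896 -0.09211396]
```

Contact came at TCP z 0.0777, exactly the predicted seated height. I'll release and back off.

```bash
python3 -m pendant '[[0,0,-0.4,0,0,0],[0,0,-0.4,0,0,0],[0,0,-0.4,0,0,0],[0,0,-0.4,0,0,0]]' 45
python3 -m pendant '[[0,0,-5,0,0,0],[0,0,-20,0,0,0],[0,0,-50,0,0,0],[0,0,-90,0,0,0],[-30,0,-120,0,0,0],[-70,0,-140,0,0,0],[-95,0,-140,0,0,0],[-100,0,-140,0,0,0],[-100,0,-140,0,0,0]]'
python3 - <<'E'
from h import *
c,im=snap("wrist","pics/w5.png");cs,i2=snap("side","pics/s5.png")
A=cv2.resize(im[30:160,140:360,::-1],(800,473)[::1],interpolation=cv2.INTER_CUBIC)[:, :]
B=cv2.resize(i2[190:255,215:285,::-1],None,fx=5,fy=5,interpolation=cv2.INTER_CUBIC)
A=cv2.resize(A,(450,266));o=np.zeros((325,800,3),np.uint8);o[:266,:450]=A;o[:,450:]=B
cv2.imwrite("pics/end.png",o)
E
```

```text
time_s: 18.4
tcp_pos: [0.5187, -0.1709, 0.0773]
eef_rot: [-180.0, 0.0, 168.6]
contact_force: [0.3, 0.3, 0.0]
gripper_width: 0.0444
gripper_force: 0.0
time_s: 19.52
tcp_pos: [0.6162, -0.1906, 0.2174]
eef_rot: [180.0, -0.0, 168.6]
contact_force: [0.2, 0.2, -0.1]
gripper_width: 0.0449
gripper_force: 0.0
```

View pics/end.png

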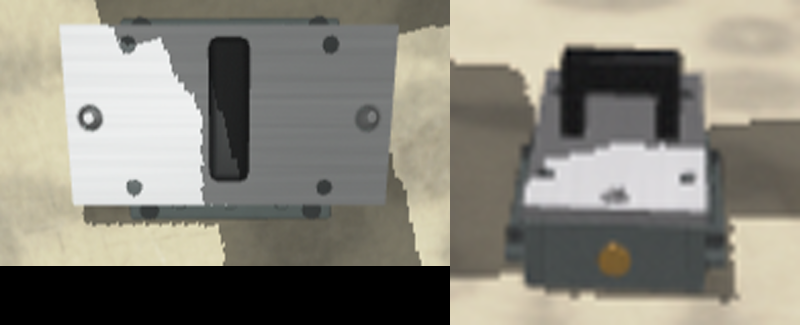

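Both pins show in their holes, at (90,117) and (368,118), and the cover lies flush with no gap in the side view.

```bash
python3 -c "
from plant import r;print(r.close_job())"
```

```text
the job is handed in; nothing more can be done
None
```

The dark gear lies flat in the housing and the cover sits flush on it with both pins through their holes; everything is released, the bystanders were left alone, and the job was handed in at about 20 s.

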